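# Dispense one specimen-cup lid and nudge it onto the green disc

### The job

Press the red plunger of the lid dispenser all the way down once and let it come fully back up, so that a single blue lid comes out at the bottom; then push that lid along the bench with the fingertips until it lies wholly on the green disc. Do not pick the lid up, let no second lid come out, and leave the three cups where they stand.

Things in the scene. Friction and masses are not known exactly. Their poses are not given: they have to be found in the camera images.
- dispenser: Lid dispenser fixed to the bench. Origin on the bench on the lid stack's axis, z up; own -x is the front, where the lid comes out. Clear magazine: x, y -31 to 31 mm, 64 mm tall, open top, no floor (lids stand on the bench), outlet 53 mm wide, 17 mm high at the bottom of its front wall. White housing behind it: to x = +109 mm, y -38 to 38 mm, 64 mm tall. Place and yaw vary.
- plunger_top (a point): Centre of the top face of the red round plunger knob (38 mm across, 12 mm thick) over the housing, 68 mm behind (+x of) the dispenser's origin; 109 mm above the bench when up, 79 mm when fully pressed. It moves with the knob.
- plunger (a joint): Travel in m: 0 up, 0.030 fully down (vertical, hard stop; over 0.027 counts as fully down). Spring return, about 2.5 N at first, 7 N at the bottom. A full press drives a blade that pushes the bottom lid out at the front; as the plunger comes back up the blade returns and the stack drops by one lid. A second press would push out a second lid.
- lid0: The bottom lid, the one that comes out: solid blue disc 50 mm across, 14 mm tall, about 15 g; origin at the centre of its underside, z up. At first in the magazine on the bench; after the press it lies flat on the bench straight before the outlet, its centre about 60 to 72 mm from the dispenser's origin, its rear edge about 5 to 15 mm before the magazine's front wall.
- lid1: Blue lid like lid0, number 1 above it in the stack at the start (underside 14 mm above the bench); must stay in the magazine, where it drops by 14 mm after the press.
- lid2: Blue lid like lid0, number 2 above it in the stack at the start (underside 28 mm above the bench); must stay in the magazine, where it drops by 14 mm after the press.
- lid3: Blue lid like lid0, number 3 above it in the stack at the start (underside 42 mm above the bench); must stay in the magazine, where it drops by 14 mm after the press.
- green_disc: Flat green disc, 90 mm across, printed on the bench (no height): where the lid must go. Origin at its centre. It lies to the left or the right before the dispenser, its centre about 10 to 14 cm from the dispenser's centre line.
- amber_disc: Flat amber disc of the same size on the other side; not to be used.
- open_cup: Open white specimen cup that waits for the lid, 50 mm across at the rim, 58 mm tall, loose; stands about 10 cm behind the green disc (away from the robot). Origin at the centre of its underside. Leave it alone.
- red_cup: White specimen cup with a red lid, 54 mm across at the lid, 64 mm tall, loose, standing beside the dispenser. Origin at the centre of its underside. Leave it alone.
- blue_cup: White specimen cup with a blue lid, 54 mm across at the lid, 64 mm tall, loose, standing on the other side of the dispenser. Origin at the centre of its underside. Leave it alone.
Not all that is in view belongs to the job. What is shaped like the lid3 but white or yellow is not meant. Of the things that look like the dispenser, the middle-sized one is meant.

How it is judged (in metres and radians):
On the way, in this order (a step that is already met when the one before it is completed fails the run):
1. the plunger is pressed fully down (value of joint plunger above 0.027 m), for 0.05 s.
2. the plunger is back up, one lid lies before the outlet and the stack has dropped (value of joint plunger below 0.004 m and x of lid0 in the frame of dispenser below -0.05 m and height (world z) of lid1 below 0.004 m), for 0.1 s.
At the end, for the whole second after the job is handed in: lid0 lies flat and still on the bench, wholly on the green disc (centres within 21 mm); the plunger is up (below 4 mm); the other three lids are in the magazine, dropped by one; the three cups stand within 20 mm of where they were (horizontal distance between lid0 and green_disc below 0.021 m and height (world z) of lid0 below 0.003 m and angle between lid0's own z axis and vertical below 0.1 rad and linear speed of lid0 below 0.02 m/s and value of joint plunger below 0.004 m and horizontal distance between each of lid1, lid2, lid3 and dispenser below 0.012 m and height (world z) of lid1 below 0.004 m and height (world z) of lid2 below 0.018 m and height (world z) of lid3 below 0.032 m and distance of each of open_cup, red_cup, blue_cup from where it was at the start of the episode below 0.02 m and angle between each of open_cup, red_cup, blue_cup's own z axis and vertical below 0.2 rad); the robot touches nothing.
It fails at once if the dispensed lid is lifted or tipped (height (world z) of lid0 above 0.01 m or angle between lid0's own z axis and vertical above 0.4 rad).
It fails at once if a second lid comes out of the dispenser (horizontal distance between any of lid1, lid2, lid3 and dispenser above 0.015 m).
It fails at once if the stack is lifted out of the magazine (height (world z) of lid1 above 0.024 m or height (world z) of lid2 above 0.038 m or height (world z) of lid3 above 0.052 m).
It fails at once if a cup is knocked away or tipped (distance of any of open_cup, red_cup, blue_cup from where it was at the start of the episode above 0.02 m or angle between any of open_cup, red_cup, blue_cup's own z axis and vertical above 0.3 rad).
It also fails if it takes over 48 s, if anything falls off the work surface, if the arm or the gripper's body presses on something with over 40 N, if the wrist force passes 120 N, or if a joint passes its speed limit or range.

### The arm

A 6-joint arm with a two-finger parallel gripper is mounted at the origin on the work surface. World frame = base frame: x ahead of the robot, y to its left, z up, the work surface at z = 0. Lengths are in mm, angles in rad, forces in N, time in s.
With the tool pointing down it reaches from about 275 to 725 mm from the base axis. Payload 5.6 kg.
Tool frame: the origin (TCP) lies between the finger pads; the fingertips stand 11 mm ahead of it and the grasp point (between the pads) lies 8 mm behind it (robot.tips_ahead is the distance from the TCP to the fingertips, in mm); x points along the fingers, y is the direction in which the jaws open and shut, and the axes are right-handed (so a half turn about x gives the same grasp; the last joint's range is limited). The gripper opens to 85 mm and grips with 20 to 120 N. Pads are 22 mm wide; open, the fingers measure 114 mm over their backs; the gripper's body (76 mm by 85 mm) begins 54 mm behind the grasp point. The pads swing forward as they close: fully open they stand 13 mm farther back than shut.
Start: joints at [1.474, 0.255, 0.108, 0, -1.424, -0.285], TCP at [204.898, 510.402, 242.283] pointing down, gripper open.
Joint ranges: [-2.95, 2.95], [-1.21, 1.97], [-1.09, 1.5], [-2.87, 1.71], [-2.94, -0.07], [-3.05, 3.05]. Speed limits (rad/s): [2.57, 2.57, 3.14, 3.14, 3.14, 3.14].

### API

Orientations are given as a unit quaternion [w, x, y, z].
In Python, from workcell import robot gives the robot as it stands.
- The arm moves only by the tool drive_tool, never from a script. Its argument "series" is text: rows parted by semicolons, each of 7 numbers parted by spaces: the turn, a rotation vector about the tool's x, y, z in rad, then the shift along the tool's x, y, z in mm, then the gripper command: -1 is fully open, 1 is shut, values between are in proportion. In form: wx wy wz tx ty tz claw; .... A call has 1 to 10 rows; each row is the pose to reach, as a shift and turn from the pose commanded when the call began, along the tool's axes at that moment; what a row does not reach only later rows make up. A row lasts 1/8 s, in which the tool goes at most 62.5 mm and 10.7 degrees, less where a joint would pass 70% of its speed; a pose out of reach is approached as far as the arm can. A call with a gripper value outside its range is refused whole. The fingers move at their own pace and stop on an object; "grip_force" is the grip in N (left out, the last holds). Time passes only in rows, so rows that repeat a pose let the fingers close. It gives the time, the measured TCP pose, the force and the opening at its end, in the units of the state.
- robot.get_state(): the state, without advancing time (a new reading comes with each control period).
- robot.capture(name): name is "side" or "top" or "wrist"; returns (picture, depth): 420x560x3 uint8, red, green, blue; 420x560 float32, mm along the optical axis (not along the pixel's ray), 0 where there is no reading.
- robot.camera_info(name): a dict with "fx", "fy", "cx", "cy" (pixels), "k1" (the pictures are not rectified: a ray, as slopes to the right and down, at radius r is drawn at 1 + k1 r^2 times it, then the intrinsics apply), "rvec" (rotation vector, rad) and "tvec" (3), from world to camera coordinates, as OpenCV has them. Camera axes: x right, y down, z forward; pixel columns grow to the right and rows downward; lengths in mm; the calibration is good to about 2 mm. A picture is of the moment at which its call begins: read the wrist's pose just before it. camera_info takes no time and is no camera call; for the wrist camera it gives the pose at the moment of the call.
- robot.job_done(): hands the job in, once; it reports no verdict.
The state is a dict: "time_s": time; "joints": joint angles; "joint_velocities": joint speeds; "joint_efforts": joint torques, N m; "eef_pos": TCP position; "tcp_rot": TCP orientation; "ft_force": force on the tool from outside, world axes, zero at the start; "wrist_torque": the same for the moment, N m; "grip_width": finger opening in mm.
Only numpy, scipy, OpenCV 4.12 (cv2) and the standard library are available. Lean on these libraries where they do the work, as an engineer would, in place of code of your own. Each camera call takes 0.05 s, during which the arm holds its last target. There are 200 camera calls.

## Working session

There is one attempt and no reset: what is moved stays moved. The work goes in short steps, Python scripts to look and compute and a tool call to move; the robot and the scene stay as the last step left them, time stands still between calls to the robot, and variables do not carry over. Pictures are saved under pics/ and viewed, about 8 in all and at most 12, crops included, and the job is handed in when it is done.

Besides the shell and the picture viewer there is one more tool, called as name(argument=value, ...) on one line, values as JSON. drive_tool: Moves the arm, as the interface text tells. Its arguments: {"type":"object","properties":{"series":{"type":"string"},"grip_force":{"type":"number"}},"required":["series"]}

```bash
mkdir -p pics
cat > h.py <<'E'
import numpy as np, cv2
from scipy.spatial.transform import Rotation as R
from workcell import robot
def ray(info,u,v):
    x=(u-info['cx'])/info['fx'];y=(v-info['cy'])/info['fy']
    rd=np.hypot(x,y);r=rd
    for _ in range(20): r=rd/(1+info['k1']*r*r)
    s=r/rd if rd>0 else 1
    M=R.from_rotvec(np.ravel(info['rvec'])).as_matrix();t=np.ravel(info['tvec'])
    return -M.T@t, M.T@np.array([x*s,y*s,1])
def onplane(info,u,v,z):
    c,d=ray(info,u,v);return c+d*(z-c[2])/d[2]
def proj(info,p):
    M=R.from_rotvec(np.ravel(info['rvec'])).as_matrix();q=M@np.array(p)+np.ravel(info['tvec'])
    x,y=q[:2]/q[2];k=1+info['k1']*(x*x+y*y)
    return info['fx']*x*k+info['cx'],info['fy']*y*k+info['cy']
def save(n,im): cv2.imwrite('pics/'+n,im[:,:,::-1])
E
python3 - <<'E'
from h import *
for n in('top','side'):
    im,d=robot.capture(n);save(n+'0.png',im);np.savez('pics/'+n+'0.npz',im=im,d=d)
    i=robot.camera_info(n);print(n,onplane(i,280,210,0),-R.from_rotvec(np.ravel(i['rvec'])).as_matrix().T@np.ravel(i['tvec']))
print(robot.get_state())
E
```

```text
top [562.57002886  15.31653004   0.        ] [508.11241174   6.9114624  998.32851389]
side [669.83168912 189.85392844   0.        ] [  98.25069497 -495.48028685  566.27875728]
{'time_s': 0.1, 'joints': array([ 1.47357780e+00,  2.55702398e-01,  1.07137581e-01, -3.87579718e-04,
       -1.42388717e+00, -2.84583942e-01]), 'joint_velocities': array([-0.00017049, -0.00110224,  0.00281958,  0.00297186,  0.00058321,
       -0.00116021]), 'joint_efforts': array([-1.97193767e-03, -3.87604916e+01,  2.38474381e+01,  5.37787065e+00,
       -3.81113568e-03, -2.95741479e-06]), 'eef_pos': array([204.73827464, 510.02824515, 241.48524242]), 'tcp_rot': array([ 0.13359343, -0.69417695,  0.13478439,  0.69433732]), 'ft_force': array([ 0.02492111, -0.74543511,  1.24393226]), 'wrist_torque': array([ 0.02549088,  0.00790691, -0.00675668]), 'grip_width': 85.2647446201151}
```

View pics/top0.png

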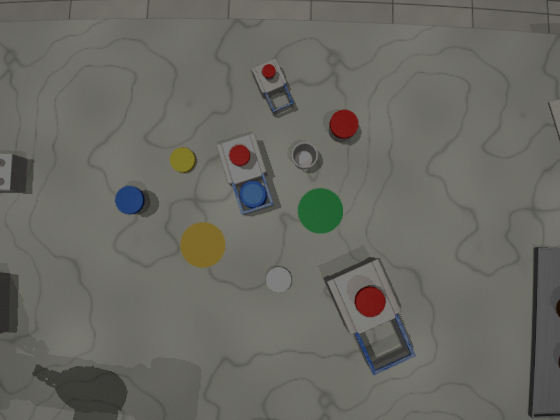

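View pics/side0.png

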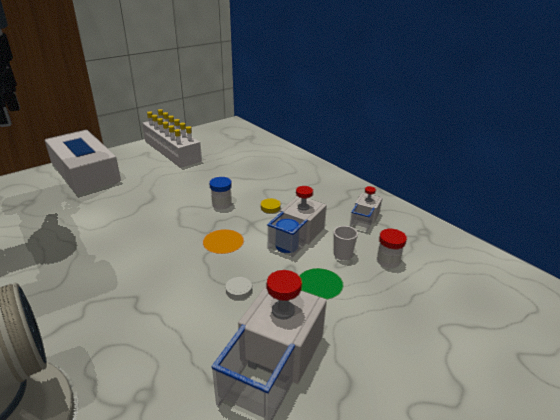

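Candidates (top view):
- Dispensers: small (272,85), middle (247,172), large (370,315). I choose the middle one, which is the only one holding blue lids.
- Red discs: knob (240,155), other knobs (269,71) and (370,301), red cup (344,124).
- Blue discs: stack (253,194), blue cup (130,200).
- White lid (279,279) and yellow lid (182,160) are decoys.

```bash
cat > meas.py <<'E'
from h import *
f=np.load('pics/top0.npz');im=f['im'];d=f['d'];i=robot.camera_info('top')
hsv=cv2.cvtColor(im,cv2.COLOR_RGB2HSV)
def blobs(name,lo,hi,z,amin=60):
    m=cv2.inRange(hsv,lo,hi)
    if name=='red': m|=cv2.inRange(hsv,(172,lo[1],lo[2]),(180,255,255))
    n,l,s,c=cv2.connectedComponentsWithStats(m)
    for k in range(1,n):
        if s[k,4]<amin: continue
        dd=np.median(d[l==k]);zz=[]
        u,v=c[k]
        C,r=ray(i,u,v);M=R.from_rotvec(np.ravel(i['rvec'])).as_matrix();P=C+r*dd
        print(name,c[k].round(1),s[k,2:],'depthpt',P.round(),'plane',[ (h,onplane(i,u,v,h).round(1)[:2]) for h in z])
blobs('red',(0,120,60),(8,255,255),(109,64))
blobs('green',(50,100,40),(85,255,255),(0,))
blobs('amber',(10,120,60),(24,255,255),(0,))
blobs('blue',(100,140,50),(125,255,255),(64,56))
# white cup & white lid
for n,(u,v),h in(('open',(305,155),58),('white',(279,279),14),('bigfrontR',(412,357),90),('bigfrontL',(374,372),90),('bigbackL',(327,281),90),('bigbackR',(378,259),90)):
    C,r=ray(i,u,v);print(n,onplane(i,u,v,h).round(),(C+r*d[v,u]).round())
x0,y0,x1,y1=205,120,365,250
c=cv2.resize(im[y0:y1,x0:x1],None,fx=5,fy=4.6*5/4.6,interpolation=cv2.INTER_CUBIC)[:600]
save('crop0.png',c)
E
python3 meas.py
```

```text
red [268.5  70.6] [ 14  14 146] depthpt [818.  43.  75.] plane [(109, array([806.8,  42. ])), (64, array([821.9,  43.8]))]
red [343.7 123.4] [ 29  28 638] depthpt [ 724. -100.   64.] plane [(109, array([713.8, -94.6])), (64, array([724.3, -99.8]))]
red [239.2 155. ] [ 21  21 340] depthpt [652.  89. 108.] plane [(109, array([652.1,  89.1])), (64, array([659.3,  93.3]))]
red [369.7 301.3] [ 30  31 712] depthpt [ 406. -140.  148.] plane [(109, array([ 400.8, -147. ])), (64, array([ 395.4, -154.8]))]
green [320.  210.4] [  45   45 1588] depthpt [564. -63.   0.] plane [(0, array([564. , -63.5]))]
amber [202.3 244.6] [  44   45 1573] depthpt [490. 166.   0.] plane [(0, array([490.1, 166.5]))]
blue [252.8 193.8] [ 27  28 533] depthpt [588.  66.  56.] plane [(64, array([587.6,  65.9])), (56, array([588.3,  66.4]))]
blue [129.1 199.7] [ 27  28 613] depthpt [571. 297.  63.] plane [(64, array([570.8, 297.3])), (56, array([571.3, 299.7]))]
blue [365.6 353. ] [18 36 97] depthpt [ 305. -146.   87.] plane [(64, array([ 300. , -149.9])), (56, array([ 298.2, -151.2]))]
open [663. -29.  58.] [672. -31.   5.]
white [428.  13.  14.] [428.  13.  14.]
bigfrontR [ 300. -230.   90.] [ 299. -231.   88.]
bigfrontL [ 272. -162.   90.] [ 271. -162.   87.]
bigbackL [433. -73.  90.] [433. -73.  88.]
bigbackR [ 475. -163.   90.] [ 474. -164.   87.]
```

```bash
sleep 2; ls pics
```

```text
crop0.png
side0.npz
side0.png
top0.npz
top0.png
```

View pics/crop0.png

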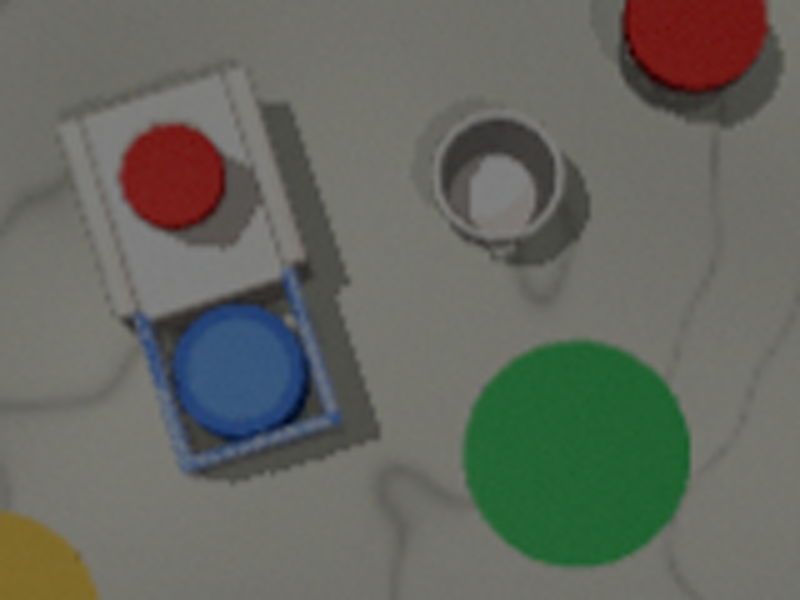

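```bash
cat > go.py <<'E'
from h import *
import sys
def plan(pos,jaw=None,sgn=1):
    """shift (tool axes, mm) and rotvec to reach world pos, tool down, jaw axis along jaw (xy)"""
    s=robot.get_state();q=s['tcp_rot'];T=R.from_quat([q[1],q[2],q[3],q[0]])
    M=T.as_matrix();out=[]
    print('t',s['time_s'],'pos',s['eef_pos'].round(1),'joints',s['joints'].round(2),'F',s['ft_force'].round(1),'w',round(s['grip_width'],1))
    print('x',M[:,0].round(2),'y',M[:,1].round(3),'z',M[:,2].round(3))
    print('shift tool',(M.T@(np.array(pos)-s['eef_pos'])).round(1))
    if jaw is not None:
        for g in(1,-1):
            y=g*np.array([*jaw,0.])/np.hypot(*jaw);x=np.array([0,0,-1.])
            W=np.column_stack([x,y,np.cross(x,y)])
            print('rot',(T.inv()*R.from_matrix(W)).as_rotvec().round(3))
E
python3 - <<'E'
from go import *
print('tips',robot.tips_ahead)
plan([652,89,160],(.94,.338))
E
```

```text
tips 11.0
t 0.1 pos [204.7 510.  241.5] joints [ 1.47  0.26  0.11 -0.   -1.42 -0.28] F [ 0.  -0.7  1.2] w 85.3
x [-0. -0. -1.] y [-0.373 -0.928  0.002] z [-0.928  0.373 -0.   ]
shift tool [  81.9  223.9 -571.9]
rot [-2.298e+00  2.000e-03 -1.000e-03]
rot [ 0.844 -0.001 -0.002]
```

drive_tool(series="0.1 0 0 0 20 -50 1;0.2 0 0 0 40 -105 1;0.3 0 0 0 62 -160 1;0.4 0 0 0 84 -215 1;0.5 0 0 0 106 -270 1;0.6 0 0 0 128 -325 1;0.7 0 0 0 150 -380 1;0.8 0 0 10 170 -435 1;0.844 0 0 20 195 -490 1;0.844 0 0 30 212 -540 1", grip_force=30)

```text
time_s: 1.35
eef_pos: [628.0, 110.6, 211.5]
tcp_rot: [0.407, -0.578, 0.407, 0.578]
ft_force: [1.0, 1.0, 0.6]
grip_width: -0.1
```

drive_tool(series="0 0 0 0 0 0 1;0 0 0 0 0 0 1;0 0 0 0 0 0 1")

```text
time_s: 1.72
eef_pos: [626.6, 113.4, 212.9]
tcp_rot: [-0.407, 0.579, -0.406, -0.579]
ft_force: [-0.3, -0.3, 0.1]
grip_width: 0.4
```

Run:
```python
from go import *
i=robot.camera_info('wrist');im,d=robot.capture('wrist');save('w1.png',im)
print([(n,np.round(proj(i,p))) for n,p in(('knob',(652,89,109)),('stack',(588.3,66.4,56)),('green',(564,-63.5,0)))])
hsv=cv2.cvtColor(im,cv2.COLOR_RGB2HSV)
m=cv2.inRange(hsv,(0,120,60),(8,255,255))|cv2.inRange(hsv,(172,120,60),(180,255,255))
n,l,s,c=cv2.connectedComponentsWithStats(m)
for k in range(1,n):
    if s[k,4]>200: print(c[k].round(),s[k],onplane(i,*c[k],109).round(1),np.median(d[l==k]))
plan([652,89,160],(.94,.338))
```

```text
[('knob', array([246., 169.])), ('stack', array([338., 155.])), ('green', array([411.,  11.]))]
[43. 18.] [  24    0   40   39 1190] [795.2  42.7 109. ] 240.58408
[246. 168.] [ 217  139   57   59 2607] [652.2  88.7 109. ] 239.78761
t 1.775 pos [626.6 113.5 213. ] joints [ 0.42  0.44  0.3  -0.   -1.43 -0.08] F [-0.1 -0.2  1.3] w -0.1
x [ 0.  0. -1.] y [-0.941 -0.34  -0.001] z [-0.34   0.941  0.   ]
shift tool [ 53.  -15.5 -31.7]
rot [-3.14e+00 -2.00e-03  0.00e+00]
rot [0.001 0.    0.001]
```

View pics/w1.png

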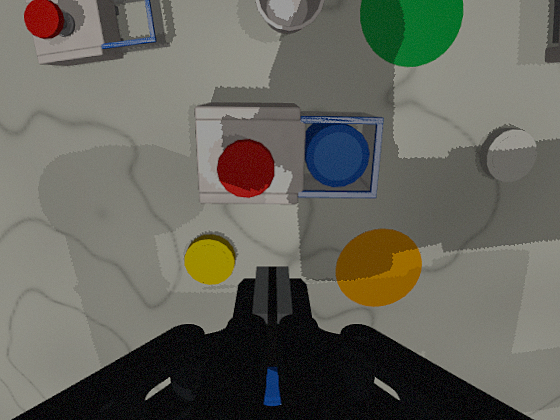

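The wrist view shows the knob at (246,168) and the stack at (338,155), and both agree with the top-view estimate to within 1 mm. Next I move over the knob.

drive_tool(series="0 0 0 20 -15.5 -32 1;0 0 0 60 -15.5 -32 1;0 0 0 83 -15.5 -32 1;0 0 0 83 -15.5 -32 1")

```text
time_s: 2.28
eef_pos: [651.0, 88.1, 127.8]
tcp_rot: [0.405, -0.578, 0.407, 0.579]
ft_force: [0.8, -0.1, 0.4]
grip_width: 0.1
```

drive_tool(series="0 0 0 7 0 0 1;0 0 0 12 0 0 1;0 0 0 17 0 0 1;0 0 0 22 0 0 1;0 0 0 27 0 0 1;0 0 0 32 0 0 1;0 0 0 36 0 0 1;0 0 0 39 0 0 1;0 0 0 40 0 0 1")

```text
time_s: 3.4
eef_pos: [653.1, 88.2, 90.8]
tcp_rot: [-0.407, 0.579, -0.406, -0.578]
ft_force: [-1.3, 2.2, 7.4]
grip_width: 0.2
```

drive_tool(series="0 0 0 1 0 0 1;0 0 0 2 0 0 1;0 0 0 3 0 0 1;0 0 0 3 0 0 1;0 0 0 3 0 0 1")

```text
time_s: 4.03
eef_pos: [653.2, 88.1, 90.0]
tcp_rot: [-0.408, 0.58, -0.405, -0.578]
ft_force: [-6.1, 2.9, 15.4]
grip_width: 0.3
```

The force is 15 N at a tip height of 79 mm, so the plunger is at its hard stop. I release it.

drive_tool(series="0 0 0 -8 0 0 1;0 0 0 -16 0 0 1;0 0 0 -24 0 0 1;0 0 0 -32 0 0 1;0 0 0 -45 0 0 1;0 0 0 -80 0 0 1;0 0 0 -130 0 0 1;0 0 0 -140 30 70 1;0 0 0 -140 60 100 1;0 0 0 -140 60 100 1")

```text
time_s: 5.28
eef_pos: [559.6, 162.9, 227.7]
tcp_rot: [0.406, -0.579, 0.405, 0.579]
ft_force: [0.1, 0.7, 0.4]
grip_width: 0.1
```

Run:
```python
from go import *
i=robot.camera_info('wrist')
plan([520,100,100],(.94,.338))
im,d=robot.capture('wrist');save('w2.png',im)
it=robot.camera_info('top');it2,dt=robot.capture('top')
for nm,I,inf,D in(('w',im,i,d),('top',it2,it,dt)):
    hsv=cv2.cvtColor(I,cv2.COLOR_RGB2HSV)
    m=cv2.inRange(hsv,(100,140,40),(125,255,255))
    n,l,s,c=cv2.connectedComponentsWithStats(m)
    for k in range(1,n):
        if s[k,4]>100: print(nm,c[k].round(),s[k],[onplane(inf,*c[k],h)[:2].round(1) for h in(14,42)],np.median(D[l==k]))
    print(np.round(proj(inf,(526,44,14))),np.round(proj(inf,(652,89,109))))
save('top2.png',cv2.resize(it2[110:260,170:380],None,fx=3.5,fy=3.5))
```

```text
t 5.275 pos [559.6 162.9 227.7] joints [ 0.55  0.32  0.17 -0.   -1.41 -0.2 ] F [0.1 0.7 0.4] w 0.1
x [ 0.  0. -1.] y [-0.94  -0.342 -0.001] z [-0.342  0.94   0.001]
shift tool [127.6  58.8 -45.7]
rot [-3.138e+00 -1.000e-03  1.000e-03]
rot [0.003 0.001 0.001]
w [277.  62.] [ 247   31   61   64 3088] [array([588.9,  65.6]), array([588.8,  67.1])] 295.109
w [350.  66.] [ 322   37   58   59 2611] [array([527.9,  46.2]), array([532.7,  49.3])] 321.95456
w [209. 309.] [ 182  288   53   46 1801] [array([572.1, 322.6]), array([573.3, 303.3])] 343.79395
[353.  64.] [172.  56.]
top [253. 195.] [241 181  26  27 472] [array([589.9,  68.5]), array([587.6,  66.7])] 959.5484
top [264. 227.] [252 215  25  25 481] [array([527.7,  45.6]), array([527.1,  44.5])] 984.34015
[265. 228.] [239. 155.]
```

View pics/w2.png

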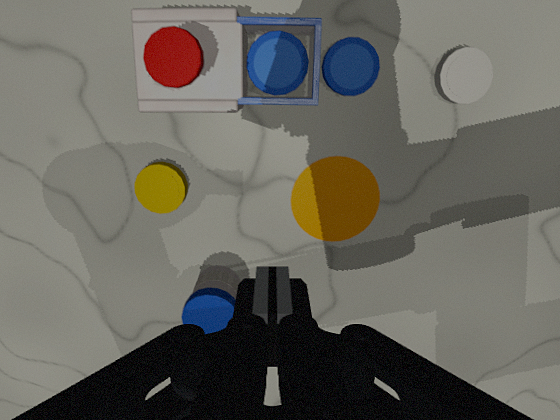

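The lid is out at (528,46), local x −64 mm. The stack top is now about 42 mm, so it dropped by one. The knob is up. Next I go behind the lid with the fingers about 22 mm apart, forming a two-point cradle.

drive_tool(series="0 0 0 30 20 -12 0.48;0 0 0 70 45 -28 0.48;0 0 0 110 70 -44 0.48;0 0 0 150 70 -44 0.48;0 0 0 180 70 -44 0.48;0 0 0 200 70 -44 0.48;0 0 0 210 70 -44 0.48;0 0 0 212 70 -44 0.48;0 0 0 212 70 -44 0.48")

```text
time_s: 6.5
eef_pos: [511.9, 96.4, 14.9]
tcp_rot: [-0.407, 0.579, -0.406, -0.578]
ft_force: [-0.3, 0.0, 0.3]
grip_width: 22.1
```

Run:
```python
from go import *
plan([509,97.5,14],(.94,.338))
im,d=robot.capture('side');im2,_=robot.capture('wrist');save('s3.png',np.hstack([cv2.resize(im[120:340,150:400],None,fx=1.6,fy=1.6),cv2.resize(im2,(398,352))]))
```

```text
t 6.5 pos [511.9  96.4  14.9] joints [ 0.49  0.39 -0.34  0.   -0.85 -0.14] F [-0.3  0.   0.3] w 22.1
x [ 0.  0. -1.] y [-0.941 -0.338 -0.001] z [-0.338  0.941 -0.   ]
shift tool [0.9 2.3 2. ]
rot [3.141e+00 2.000e-03 0.000e+00]
rot [-0.    -0.     0.001]
```

View pics/s3.png

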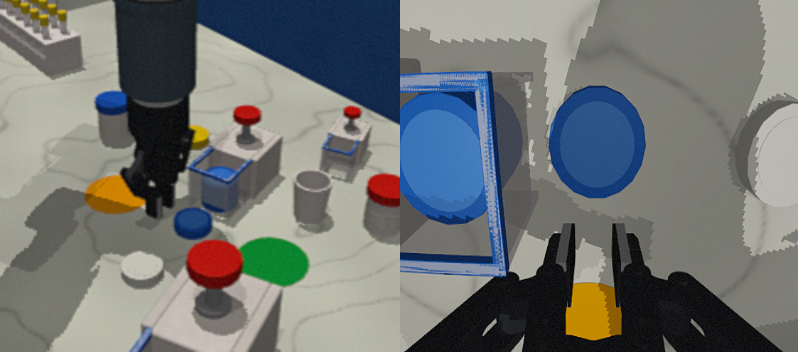

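Run:
```python
from go import *
s=robot.get_state();q=s['tcp_rot'];M=R.from_quat([q[1],q[2],q[3],q[0]]).as_matrix()
i=robot.camera_info('wrist');im,d=robot.capture('wrist')
P=[]
for v in range(200,420,2):
    for u in range(60,500,2):
        if d[v,u]>0 and im[v,u].max()<70:
            C,r=ray(i,u,v);P.append(M.T@(C+r*d[v,u]-s['eef_pos']))
P=np.array(P)
for a in range(10,-90,-8):
    k=P[(P[:,0]<=a)&(P[:,0]>a-8)&(abs(P[:,2])<70)]
    if len(k): print('height above tips',11-a,len(k),'y',np.percentile(k[:,1],[1,99]).round(),'z',np.percentile(k[:,2],[1,99]).round())
```

```text
height above tips 1 76 y [-21.  24.] z [-12.   6.]
height above tips 9 167 y [-23.  25.] z [-12.   2.]
height above tips 17 167 y [-23.  25.] z [-12.   7.]
height above tips 25 198 y [-23.  25.] z [-13.   7.]
height above tips 33 277 y [-26.  24.] z [-14.   9.]
height above tips 41 602 y [-40.  42.] z [-15.   7.]
height above tips 49 1951 y [-44.  46.] z [-15.  10.]
height above tips 57 1234 y [-48.  50.] z [-39.  10.]
height above tips 65 1488 y [-51.  54.] z [-19.  -4.]
height above tips 73 1722 y [-49.  54.] z [-19.  -6.]
height above tips 81 396 y [-45.  51.] z [-19. -13.]
```

The knuckles would hit the magazine in this orientation: they are ±42–50 mm wide at 41–64 mm height, and the wall is only 33 mm from the lid's path. I will lift, turn 90° so the jaw axis lies along the push, shut the fingers, and push with the narrow finger back.

drive_tool(series="0 0 0 -40 0 0 0.48;0 0 0 -85 0 0 0.48;0.18 0 0 -85 1 -1 1;0.36 0 0 -85 1 -1 1;0.54 0 0 -85 1 -1 1;0.72 0 0 -85 1 -1 1;0.9 0 0 -85 1 -1 1;1.08 0 0 -85 1 -1 1;1.26 0 0 -85 1 -1 1;1.44 0 0 -85 1 -1 1")

```text
time_s: 7.9
eef_pos: [510.7, 95.2, 99.9]
tcp_rot: [0.688, -0.165, 0.687, 0.165]
ft_force: [-0.1, -0.5, 0.0]
grip_width: 0.4
```

drive_tool(series="0.159 0 0 0 0 0 1;0.159 0 0 0 0 0 1")

```text
time_s: 8.15
eef_pos: [510.7, 95.2, 99.8]
tcp_rot: [0.698, -0.112, 0.698, 0.112]
ft_force: [-0.1, 0.2, -0.4]
grip_width: 0.3
```

Run:
```python
from go import *
plan([511.4,95.2,14],(.3145,-.949))
```

```text
t 8.15 pos [510.7  95.2  99.8] joints [ 0.49  0.29 -0.23  0.   -1.06 -1.74] F [-0.1  0.2 -0.4] w 0.3
x [ 0.  0. -1.] y [-0.313  0.95   0.   ] z [0.95  0.313 0.001]
shift tool [85.8 -0.2  0.6]
rot [ 3.14e+00 -0.00e+00 -1.00e-03]
rot [-0.002  0.001 -0.   ]
```

Next I go down, then push slowly about 60 mm (contact is expected after about 14 mm).

drive_tool(series="0 0 0 40 0 0.6 1;0 0 0 70 0 0.6 1;0 0 0 82 0 0.6 1;0 0 0 85 0 0.6 1;0 0 0 85 -5 0.6 1;0 0 0 85 -10 0.6 1;0 0 0 85 -14 0.6 1;0 0 0 85 -18 0.6 1;0 0 0 85 -23 0.6 1;0 0 0 85 -28 0.6 1")

```text
time_s: 9.4
eef_pos: [520.4, 68.7, 14.7]
tcp_rot: [0.699, -0.111, 0.698, 0.112]
ft_force: [-0.9, 3.6, 5.0]
grip_width: -0.3
```

```bash
cat > look.py <<'E'
from go import *
plan([564+.3145*-38,-63.5+.949*38,14],(.3145,-.949))
G=np.array([564,-63.5]);p=np.array([.3145,-.949]);zt=np.array([.949,.3145])
e=robot.get_state()['eef_pos'][:2]
for nm in('wrist','top'):
    i=robot.camera_info(nm);im,d=robot.capture(nm);save(f"{nm}_{robot.get_state()['time_s']:.2f}.png",im)
    m=cv2.inRange(cv2.cvtColor(im,cv2.COLOR_RGB2HSV),(100,140,40),(125,255,255))
    n,l,s,c=cv2.connectedComponentsWithStats(m)
    for k in range(1,n):
        w=onplane(i,*c[k],12)[:2]
        if s[k,4]>100 and 500<w[0]<610 and -120<w[1]<85:
            # circumscribed circle, tolerant of occlusion
            ys,xs=np.where(l==k);(u,v),r=cv2.minEnclosingCircle(np.column_stack([xs,ys]).astype(np.float32))
            w2=onplane(i,u,v,14)[:2]
            print(nm,s[k],'centroid',w.round(1),'circle',w2.round(1),'rad px',round(r,1),'to green along,lat',((G-w2)@p).round(1),((G-w2)@zt).round(1),'from tcp',((w2-e)@p).round(1),((w2-e)@zt).round(1))
E
python3 look.py
```

```text
t 9.4 pos [520.4  68.7  14.7] joints [ 0.43  0.39 -0.32 -0.   -0.85 -1.68] F [-0.9  3.6  5. ] w -0.3
x [ 0.  0. -1.] y [-0.312  0.95   0.   ] z [0.95  0.312 0.001]
shift tool [ 7.000e-01 -1.012e+02  1.000e-01]
rot [ 3.139e+00 -0.000e+00 -2.000e-03]
rot [-0.003  0.001 -0.   ]
wrist [ 121  230  122  109 9857] centroid [525.8  30.7] circle [525.6  31.4] rad px 61.0 to green along,lat 102.1 6.5 from tcp 37.0 -6.8
top [244 181  23  19 190] centroid [602.9  61.3] circle [595.5  65.8] rad px 12.6 to green along,lat 112.8 -70.6 from tcp 26.4 70.4
```

Run:
```python
from h import *
print(robot.get_state()['ft_force'].round(1))
im,_=robot.capture('side');w,_=robot.capture('wrist')
save('s4.png',np.hstack([cv2.resize(im[150:300,140:310],(400,353)),cv2.resize(w,(398,353))]))
```

```text
[1.6 0.8 1.2]
```

View pics/s4.png

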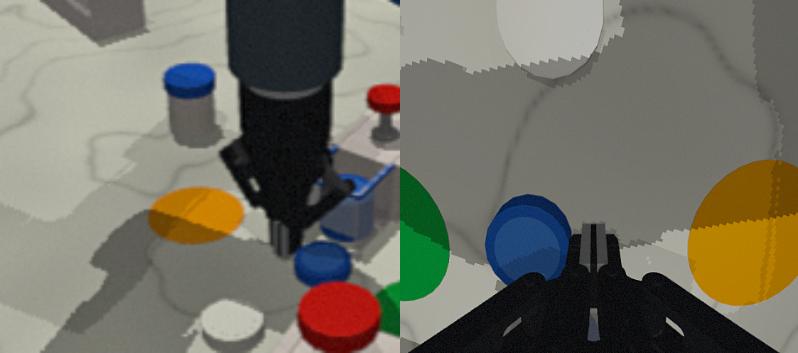

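```bash
cat > look.py <<'E'
from go import *
from scipy.optimize import least_squares
plan([564+.3145*-38,-63.5+.949*38,14],(.3145,-.949))
G=np.array([564,-63.5]);p=np.array([.3145,-.949]);zt=np.array([.949,.3145])
e=robot.get_state()['eef_pos'][:2]
i=robot.camera_info('wrist');im,d=robot.capture('wrist');save(f"w_{robot.get_state()['time_s']:.2f}.png",im)
hsv=cv2.cvtColor(im,cv2.COLOR_RGB2HSV);m=cv2.inRange(hsv,(100,140,40),(125,255,255))
cam=ray(i,280,210)[0][:2];print('cam lat rel tcp',((cam-e)@zt).round(),((cam-e)@p).round())
n,l,s,c=cv2.connectedComponentsWithStats(m)
for k in range(1,n):
    w=onplane(i,*c[k],12)[:2]
    if s[k,4]<1500 or not(490<w[0]<610 and -120<w[1]<85): continue
    ct=max(cv2.findContours((l==k).astype(np.uint8),cv2.RETR_EXTERNAL,cv2.CHAIN_APPROX_NONE)[0],key=len)[:,0,:]
    up=ct[ct[:,1]<s[k,1]+0.45*s[k,3]]           # camera-side arc: underside edge, not hidden
    P=np.array([onplane(i,u,v,0)[:2] for u,v in up])
    f=least_squares(lambda q:np.hypot(*(P-q).T)-25,w,loss='soft_l1');q=f.x
    print('lid',q.round(1),'rms',np.sqrt(np.mean((np.hypot(*(P-q).T)-25)**2)).round(2),'to green along/lat',((G-q)@p).round(1),((G-q)@zt).round(1),'from tcp',((q-e)@p).round(1),((q-e)@zt).round(1))
g=cv2.inRange(hsv,(50,100,30),(85,255,255));n,l,s,c=cv2.connectedComponentsWithStats(g)
k=1+np.argmax(s[1:,4]);print('green',s[k],onplane(i,*c[k],0)[:2].round(1))
E
python3 look.py
```

```text
t 9.6 pos [519.6  68.3  14. ] joints [ 0.43  0.39 -0.33  0.   -0.85 -1.68] F [0.1 0.7 0.1] w 0.2
x [-0. -0. -1.] y [-0.311  0.95  -0.   ] z [ 0.95   0.311 -0.001]
shift tool [   0.  -101.1    1. ]
rot [3.138e+00 0.000e+00 1.000e-03]
rot [-0.004 -0.001  0.   ]
cam lat rel tcp -83.0 1.0
lid [532.6  30.7] rms 0.79 to green along/lat 99.2 0.1 from tcp 39.8 0.5
green [   0  200   70  159 8176] [557.6 -37.7]
```

The fit puts the lid centred on the finger (0.5 mm off). I keep pushing.

drive_tool(series="0 0 0 0 -5 0.5 1;0 0 0 0 -10 0.5 1;0 0 0 0 -15 0.5 1;0 0 0 0 -20 0.5 1;0 0 0 0 -25 0.5 1;0 0 0 0 -30 0.5 1;0 0 0 0 -35 0.5 1;0 0 0 0 -40 0.5 1;0 0 0 0 -44 0.5 1;0 0 0 0 -45 0.5 1")

```text
time_s: 10.9
eef_pos: [534.4, 25.8, 14.3]
tcp_rot: [0.698, -0.111, 0.698, 0.111]
ft_force: [-0.5, 0.7, -0.4]
grip_width: 0.3
```

```bash
python3 look.py
```

```text
t 10.9 pos [534.4  25.8  14.3] joints [ 0.34  0.41 -0.3   0.   -0.86 -1.6 ] F [-0.5  0.7 -0.4] w 0.3
x [-0. -0. -1.] y [-0.311  0.95  -0.   ] z [ 0.95   0.311 -0.   ]
shift tool [  0.3 -56.1   0.2]
rot [3.138 0.    0.   ]
rot [-0.003 -0.     0.   ]
cam lat rel tcp -83.0 1.0
lid [547.2 -11.9] rms 0.81 to green along/lat 54.3 -0.3 from tcp 39.8 0.3
green [    0   185   149   177 20742] [558.3 -63.7]
```

drive_tool(series="0 0 0 0 -6 0 1;0 0 0 0 -12 0 1;0 0 0 0 -18 0 1;0 0 0 0 -24 0 1;0 0 0 0 -30 0 1;0 0 0 0 -36 0 1;0 0 0 0 -42 0 1;0 0 0 0 -48 0 1;0 0 0 0 -52 0 1;0 0 0 0 -54 0 1")

```text
time_s: 12.2
eef_pos: [551.2, -25.5, 14.3]
tcp_rot: [0.698, -0.111, 0.698, 0.111]
ft_force: [0.3, 0.5, 0.1]
grip_width: 0.1
```

```bash
python3 look.py
```

```text
t 12.2 pos [551.2 -25.5  14.3] joints [ 0.24  0.44 -0.25 -0.   -0.88 -1.49] F [0.3 0.5 0.1] w 0.1
x [ 0.  0. -1.] y [-0.311  0.95   0.   ] z [0.95  0.311 0.   ]
shift tool [ 0.3 -2.1  0.2]
rot [ 3.138 -0.    -0.   ]
rot [-0.003  0.    -0.   ]
cam lat rel tcp -83.0 1.0
lid [563.9 -63.2] rms 0.81 to green along/lat 0.3 0.0 from tcp 39.7 0.1
green [   85   184   200   165 12220] [545.5 -74. ]
```

The lid is on the centre. I back off, rise, and check.

drive_tool(series="0 0 0 0 4 0 1;0 0 0 0 12 0 1;0 0 0 0 24 0 1;0 0 0 -20 24 0 1;0 0 0 -70 24 0 1;0 0 0 -130 24 0 1;0 0 0 -180 60 0 1;0 0 0 -180 110 0 1;0 0 0 -180 160 0 1;0 0 0 -180 160 0 1")

```text
time_s: 13.5
eef_pos: [500.0, 130.0, 194.4]
tcp_rot: [0.698, -0.113, 0.698, 0.113]
ft_force: [-0.3, -0.3, -1.1]
grip_width: -0.1
```

Run:
```python
from h import *
i=robot.camera_info('top');im,d=robot.capture('top');s,_=robot.capture('side');f=np.load('pics/top0.npz')
hsv=cv2.cvtColor(im,cv2.COLOR_RGB2HSV)
for nm,m,h in(('blue',cv2.inRange(hsv,(100,140,40),(125,255,255)),14),('red',cv2.inRange(hsv,(0,120,50),(8,255,255))|cv2.inRange(hsv,(172,120,50),(180,255,255)),64)):
    n,l,st,c=cv2.connectedComponentsWithStats(m)
    for k in range(1,n):
        if st[k,4]>150:
            C,r=ray(i,*c[k]);print(nm,c[k].round(1),onplane(i,*c[k],h).round(1),'depth pt',(C+r*np.median(d[l==k])).round(1))
g=cv2.inRange(hsv,(50,100,30),(85,255,255))
(u,v),r=cv2.minEnclosingCircle(cv2.findNonZero(g));print('green',u,v,r,onplane(i,u,v,0).round(1))
print(robot.get_state()['eef_pos'].round())
save('end.png',np.hstack([cv2.resize(im[60:280,100:380],(440,346)),cv2.resize(s[120:340,170:420],(350,346))]))
```

```text
blue [253.6 194. ] [591.6  67.3  14. ] depth pt [589.3  65.6  41.7]
blue [320.3 210.1] [563.8 -63.   14. ] depth pt [563.7 -63.   14.1]
red [343.5 123.7] [723.7 -99.4  64. ] depth pt [723.7 -99.4  64. ]
red [239.2 155. ] [659.3  93.3  64. ] depth pt [652.1  89.2 108.7]
red [369.6 301.1] [ 395.8 -154.5   64. ] depth pt [ 405.9 -139.9  148.1]
green 319.9705810546875 210.38235473632812 22.508268356323242 [563.9 -63.4   0. ]
[501. 128. 194.]
```

View pics/end.png

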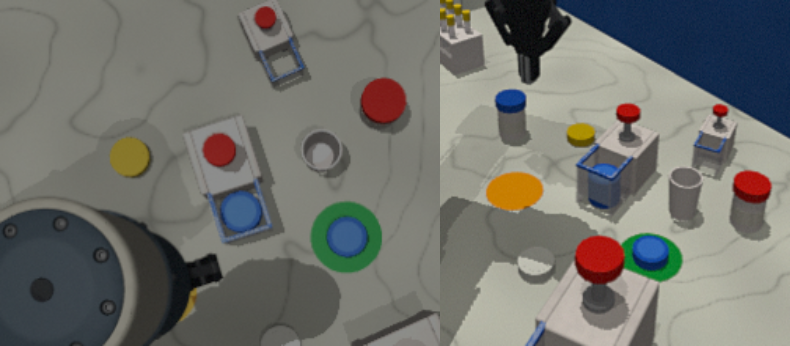

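The lid sits centred on the green disc. The plunger is up, the stack has dropped by one, the cups are unmoved and the arm is clear. I hand in.

```bash
python3 -c "
from workcell import robot
print(robot.job_done())"
```

```text
the job is handed in; nothing more can be done
None
```

I pressed the plunger of the middle-sized dispenser to its hard stop once and let it come back up. One blue lid came out, and I pushed it along the bench with the shut fingertips onto the green disc. The job is handed in; it reports no verdict.

**Last checks:**
- **Lid:** about 0.5 mm from the green disc's centre, flat, top at 14 mm.
- **Plunger:** the knob is back up at 109 mm.
- **Stack:** its top is at 42 mm, so it dropped by one and is still in the magazine.
- **Cups:** the red cup is within 1 mm of where it was. The open and blue cups look untouched in the last picture, but I did not measure them again at the end.
- **Arm:** clear of everything, at about 13.5 s of the 48 s.

**What changed or disagreed on the way:**
- My first plan, a two-finger cradle, was dropped because the knuckles would have hit the magazine. I turned the gripper 90° instead.
- One mid-push lid reading was about 7 mm off to the side because the gripper hid part of the lid. Fitting only the visible edge corrected it.

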